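# Tip the parts bin forward and bolt it with its L-slot lock

### The arm

A 6-joint arm with a two-finger parallel gripper is mounted at the origin on the work surface. World frame = base frame: x ahead of the robot, y to its left, z up, the work surface at z = 0. Lengths are in mm, angles in rad, forces in N, time in s.
With the tool pointing down it reaches from about 275 to 850 mm from the base axis. Payload 5.2 kg.
Tool frame: the origin (TCP) lies midway between the tips of the shut fingers; the grasp point (between the pads) lies 19 mm behind it; y points along the fingers, x is the direction in which the jaws open and shut, and the axes are right-handed (so a half turn about y gives the same grasp; the last joint's range is limited). The gripper opens to 85 mm and grips with 20 to 120 N. Pads are 22 mm wide; open, the fingers measure 114 mm over their backs; the gripper's body (76 mm by 85 mm) begins 54 mm behind the grasp point. The pads swing forward as they close: fully open they stand 13 mm farther back than shut.
Start: joints at [-1.344, 0.259, 1.535, -0, 1.348, -0.203], TCP at [229.2, -499.973, 231.31] pointing down, gripper open.
Joint ranges: [-3.14, 3.14], [-0.91, 2.08], [0.19, 2.58], [-1.22, 4.36], [0.22, 2.71], [-3.12, 3.12]. Speed limits (rad/s): [2.57, 2.57, 3.14, 3.14, 3.14, 3.14].

### API

Orientations are given as a unit quaternion [w, x, y, z].
In Python, from station import telemetry, cams, workorder gives the robot as it stands.
- The arm moves only by the tool servo_tool, never from a script. Its argument "moves" is a list of rows, each a list of 6 numbers: the shift along the tool's x, y, z in mm, then the turn, a rotation vector about the tool's x, y, z in degrees. In form: [[x, y, z, rx, ry, rz], ...]. A call has 1 to 8 rows; each row is the pose to reach, as a shift and turn from the pose commanded when the call began, along the tool's axes at that moment; what a row does not reach only later rows make up. A row lasts 1/12 s, in which the tool goes at most 41.7 mm and 7.16 degrees, less where a joint would pass 70% of its speed; a pose out of reach is approached as far as the arm can. A call with a gripper value outside its range is refused whole. "grip" is the closure, from 0 (fully open) to 1 (shut), set as the call begins (left out, the last holds). The fingers move at their own pace and stop on an object; "squeeze" is the grip in N (left out, the last holds). Time passes only in rows, so rows that repeat a pose let the fingers close. It gives the time, the measured TCP pose, the force and the opening at its end, in the units of the state.
- telemetry.state(): the state, without advancing time (a new reading comes with each control period).
- cams.grab_frame(name): name is "scene" or "top" or "wrist"; returns (picture, depth): 420x560x3 uint8, red, green, blue; 420x560 float32, mm along the optical axis (not along the pixel's ray), 0 where there is no reading.
- cams.get_calibration(name): a dict with "fx", "fy", "cx", "cy" (pixels), "dist" ([k1, k2, p1, p2, k3] as OpenCV has them; the pictures are not rectified), "camera_from_world" (4x4, takes a point from world to camera coordinates); the wrist camera has in their place "hand_eye" (4x4, takes a point from camera to tool coordinates, whose origin is the TCP and whose axes are the tool frame's). Camera axes: x right, y up, looking along -z (the intrinsics and any distortion apply to the point x, -y, -z); pixel columns grow to the right and rows downward; lengths in mm; the calibration is good to about 2 mm. A picture is of the moment at which its call begins: read the wrist's pose just before it. get_calibration takes no time and is no camera call.
- workorder.hand_in(): hands the job in, once; it reports no verdict.
Trained networks look in the newest picture that a camera, given by its name, has taken for a name from the list of things; names that differ only in an ending like _2 or _b are one class to them, and where a whole thing is asked for, a point or a joint stands for the part that bears it (a point fixed in the world has none). Each returns a list of dicts, best first, with "conf" (0 to 1); they miss things now and then, are a little off and sometimes report something else, mostly with a low value. They report only what shows in the picture. A call takes as long as a camera call.
- cams.recognise(camera, thing): "location" ([row, column] in pixels, amid what is visible of it).
- cams.pinpoint(camera, thing): "location" ([row, column] in pixels: a listed point, or the origin of a listed thing).
The state is a dict: "t": time; "qpos": joint angles; "dq": joint speeds; "joint_torque": joint torques, N m; "ee_pos": TCP position; "ee_rot": TCP orientation; "force": force on the tool from outside, world axes, zero at the start; "moment": the same for the moment, N m; "grip_width": finger opening in mm.
Only numpy, scipy, OpenCV 4.12 (cv2) and the standard library are available. Lean on these libraries where they do the work, as an engineer would, in place of code of your own. Each camera call takes 0.05 s, during which the arm holds its last target.

### The job

Set the green tilting parts bin in its forward picking position and lock it there: press its front lip down until the bin rests on its front stop, push the red-knobbed bolt handle along its slot all the way in towards the bin, then push the knob over towards the front as far as it will go, into the side leg of the L-shaped slot. Do it with gentle pushes of the fingertips, squeezing and forcing nothing; leave the loose parts on the bench where they are, and finish clear of everything.

Things in the scene. Friction and masses are not known exactly. Their poses are not given: they have to be found in the camera images.
- bracket: Grey sheet-steel pivot bracket screwed to the bench: base plate 200 x 320 x 6 mm, two cheeks 127 mm high, outer faces at y = +-99 mm. Origin on the bench, midway between the cheeks, 105 mm straight below the bin's pivot axis. z is up, -x is the FRONT (roughly towards the robot), y runs along the pivot; the locking bolt is outside the -y cheek. May be turned about z by up to 20 degrees.
- bin (a joint): Tilt of the green bin (150 long x 170 wide, rim 143 mm above the bench when level) about its pivot, rad: 0 = level, 0.40 = tipped forward on its rubber front stop (lip down; the rear rim is then 169 mm high). The pivot is stiff (about 0.45 N m: 5 N straight down on the lip moves it) and the bin stays where it is left.
- bin_lip (a point): Middle of the upper face of the bare aluminium lip along the bin's front edge, 90 mm in front of the pivot axis and 6 mm above it (111 mm above the bench) when level; 150 mm wide (along y), 27 mm deep, free underneath. It goes 36 mm down and hardly sideways as the bin tips from 0 to 0.40. Axes turn with the bin.
- bolt (a joint): Slide of the round locking bolt (14 mm) in its barrel along the bracket's +y, m: 0 = drawn out, 0.030 = fully home, its nose through the hole in the bin's side. Friction about 2 N; it stays where it is left. The hole lines up only when the bin is tipped past about 0.3; otherwise the bolt strikes the bin's side after about 7 mm.
- slot_corner (a point): Corner of the L-shaped slot, on top of the fixed aluminium barrel (32 mm across, axis along y, 105 mm above the bench, 50 mm behind the pivot, y = -99 to -192 mm in the bracket's frame). From here the long leg runs 30 mm along the barrel's top to -y, the side leg runs down round the barrel to the front (-x). Axes as the bracket's.
- handle (a joint): Turn of the handle about the bolt's axis, rad: 0 = upright, 1.10 = turned over to the front (bracket -x) to the end of the slot's side leg, locked. The slot lets it turn only when the bolt is within about 2 mm of fully home. Friction about 1.5 N at the knob; it stays where it is left.
- knob (a point): Centre of the red ball knob (22 mm across) on the handle, 46 mm from the bolt's axis: 151 mm above the bench when upright, at x = 50 mm, y = -177 mm in the bracket's frame with the bolt drawn out, y = -147 mm when home. Turned to the end it has come 41 mm to the front (-x) and 25 mm down. The pin below it is 7 mm thick; 19 mm is free between ball and barrel. Axes turn with the handle.
- fuse_holder: Bystander, loose: squat glass fuse holder with black base and brass cap, 34 mm across, 41 mm high, standing in front of the bracket; origin under its centre.
- belt_clip: Bystander, loose: black plastic belt clip, 55 x 22 x 14 mm, lying in front of the bracket; origin under its centre.
- speaker_frame: Bystander, loose: cream speaker cone frame lying face down, 133 mm across, 65 mm high; origin under its centre.
- chassis_a: Bystander, loose: aluminium chassis plate 170 x 110 x 35 mm with folded sides and socket holes; origin under its centre.
- chassis_b: Bystander, loose: a second aluminium chassis plate like chassis_a.
- screwdriver: Bystander, loose: screwdriver about 190 mm long, lying on the bench.
- coil_can: Bystander, loose: square aluminium coil can 34 x 34 x 60 mm, standing; origin under its centre.

How it is judged:
By the outcome, as a careful person would: the job done as asked, in the order asked, and still so for the second after the job is handed in, with the robot touching nothing.
It also fails if it takes over 48 s, if anything falls off the work surface, if the arm or the gripper's body presses on something with over 40 N, if the wrist force passes 120 N, or if a joint passes its speed limit or range.

## Working session

There is one attempt and no reset: what is moved stays moved. The work goes in short steps, Python scripts to look and compute and a tool call to move; the robot and the scene stay as the last step left them, time stands still between calls to the robot, and variables do not carry over. Pictures are saved under pics/ and viewed, and the job is handed in when it is done.

Besides the shell and the picture viewer there is one more tool, called after "Call:" as name(argument=value, ...) on one line, values as JSON. servo_tool: Moves the arm, as the interface text tells. Its arguments: {"type":"object","properties":{"moves":{"type":"array","items":{"type":"array","items":{"type":"number"}}},"grip":{"type":"number"},"squeeze":{"type":"number"}},"required":["moves"]}

```bash
ls; mkdir -p pics
cat > h.py <<'E'
import numpy as np, cv2
from station import telemetry, cams, workorder
from scipy.spatial.transform import Rotation as R
def T_tool():
    s=telemetry.state(); q=s['ee_rot']
    T=np.eye(4); T[:3,:3]=R.from_quat([q[1],q[2],q[3],q[0]]).as_matrix(); T[:3,3]=s['ee_pos']; return T
def world(name,px,depth=None,T=None,z=None,d=None):
    """px [row,col] -> world by depth map d value, or by plane z"""
    c=cams.get_calibration(name)
    K=np.array([[c['fx'],0,c['cx']],[0,c['fy'],c['cy']],[0,0,1.]])
    u=cv2.undistortPoints(np.array([[[px[1],px[0]]]],float),K,np.array(c['dist'],float))[0,0]
    ray=np.array([u[0],-u[1],-1.])
    if name=='wrist': M=T@np.array(c['hand_eye'])
    else: M=np.linalg.inv(np.array(c['camera_from_world']))
    o=M[:3,3]; r=M[:3,:3]@ray
    if z is not None: return o+r*(z-o[2])/r[2]
    if d is None:
        i,j=int(round(px[0])),int(round(px[1])); w=depth[max(0,i-2):i+3,max(0,j-2):j+3]; w=w[w>0]
        if not len(w): return None
        d=np.median(w)
    return o+r*d
def cloud(name,depth,T=None):
    c=cams.get_calibration(name)
    K=np.array([[c['fx'],0,c['cx']],[0,c['fy'],c['cy']],[0,0,1.]])
    h,w=depth.shape
    g=np.stack(np.meshgrid(np.arange(w),np.arange(h)),-1).reshape(-1,1,2).astype(float)
    u=cv2.undistortPoints(g,K,np.array(c['dist'],float))[:,0]
    P=np.c_[u[:,0],-u[:,1],-np.ones(len(u))]*depth.reshape(-1,1)
    M=T@np.array(c['hand_eye']) if name=='wrist' else np.linalg.inv(np.array(c['camera_from_world']))
    return (P@M[:3,:3].T+M[:3,3]).reshape(h,w,3)
E
python3 - <<'E'
from h import *
for n in ['top','scene']:
    p,d=cams.grab_frame(n); cv2.imwrite(f'pics/{n}0.png',p[:,:,::-1]); np.save(f'{n}0.npy',d)
    for t in ['bracket','bin_lip','slot_corner','knob']:
        for r in cams.pinpoint(n,t)[:2]:
            print(n,t,r['conf'],np.round(r['location']),np.round(world(n,r['location'],d),0))
s=telemetry.state();print(s)
E
```

```text
pics
top bracket 0.88 [201. 262.] [520.  83.  53.]
top bin_lip 0.88 [228. 253.] [441. 106. 106.]
top slot_corner 0.62 [195. 323.] [525. -79. 117.]
top slot_corner 0.54 [162. 411.] [ 623. -330.   57.]
top knob 0.44 [194. 337.] [ 521. -111.  160.]
scene bracket 0.67 [232. 297.] [583.  -6.  78.]
scene bin_lip 0.67 [195. 278.] [451. 102. 105.]
scene slot_corner 0.55 [230. 267.] [522. -81. 117.]
scene knob 0.51 [223. 261.] [ 518. -106.  159.]
scene knob 0.41 [230. 268.] [523. -78. 117.]
{'t': 0.5, 'qpos': array([-1.34380825e+00,  2.58605593e-01,  1.53505745e+00, -4.32705742e-06,
        1.34801899e+00, -2.02831960e-01]), 'dq': array([ 1.80908035e-03,  1.57076816e-04, -9.54928140e-04,  8.16824288e-05,
        1.57435326e-03, -2.99594511e-04]), 'joint_torque': array([-2.64971768e-04, -4.45519853e+01, -2.90650195e+01, -3.83146780e-04,
        2.04517564e-03, -1.19760628e-05]), 'ee_pos': array([ 229.18587333, -499.9399845 ,  231.28362951]), 'ee_rot': array([ 0.59514874, -0.59510673,  0.3818914 , -0.3818441 ]), 'force': array([ 0.57904595, -0.00163226, -0.0423108 ]), 'moment': array([ 0.04906073, -0.05116971, -0.01231011]), 'grip_width': 85.05532294605511}
```

View pictures.

View pics/top0.png

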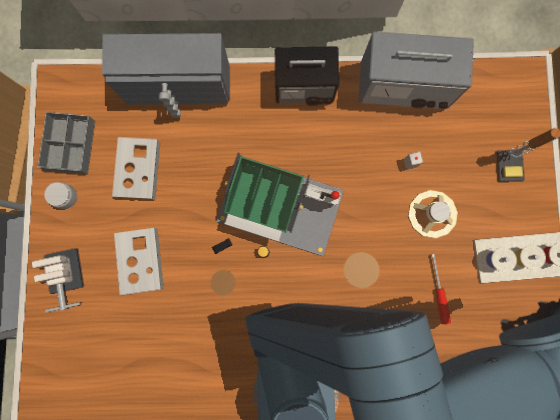

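View pics/scene0.png

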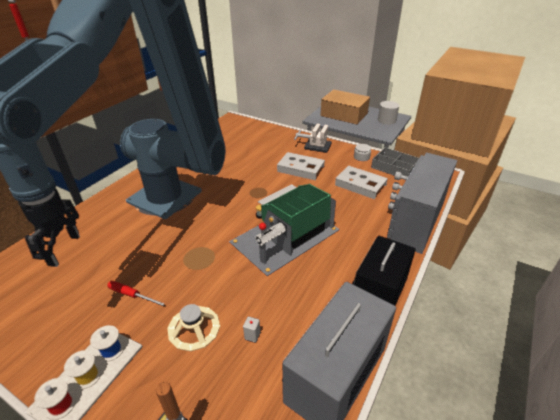

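Run:
```python
from h import *
p=cv2.imread('pics/top0.png')[:,:,::-1]
d=np.load('top0.npy'); W=cloud('top',d)
hsv=cv2.cvtColor(p.copy(),cv2.COLOR_RGB2HSV)
red=((hsv[...,0]<8)|(hsv[...,0]>172))&(hsv[...,1]>140)&(hsv[...,2]>80)&(d>0)
m=red&(W[...,0]>480)&(W[...,0]<600)&(abs(W[...,1]+100)<50)
print('red',m.sum(),np.median(W[m],0), W[m].max(0),W[m].min(0))
# barrel points: z 95..125 in region
m=(W[...,2]>100)&(W[...,2]<125)&(W[...,0]>480)&(W[...,0]<600)&(W[...,1]<-50)&(W[...,1]>-150)
print(np.c_[np.argwhere(m),np.round(W[m])][::4])
g=(hsv[...,0]>40)&(hsv[...,0]<90)&(hsv[...,1]>90)&(d>0)&(W[...,2]>60)
P=W[g]; print('green',len(P),P.min(0),P.max(0))
hi=P[P[:,2]>P[:,2].max()-25]; print(cv2.minAreaRect(P[:,:2].astype(np.float32)))
print(np.round(T_tool(),3)); print(cams.get_calibration('wrist')['hand_eye'])
```

```text
red 51 [ 518.3203389  -104.149359    159.62662387] [528.83477929 -94.88292422 166.41934113] [ 510.35735236 -113.06910729  153.52230413]
[[ 185.  312.  552.  -51.  116.]
 [ 186.  314.  549.  -56.  117.]
 [ 187.  313.  546.  -53.  118.]
 [ 187.  317.  546.  -64.  116.]
 [ 188.  313.  542.  -53.  124.]
 [ 188.  317.  543.  -63.  120.]
 [ 188.  321.  543.  -74.  117.]
 [ 189.  314.  540.  -55.  121.]
 [ 189.  319.  540.  -68.  121.]
 [ 189.  323.  541.  -79.  115.]
 [ 190.  314.  538.  -55.  119.]
 [ 190.  318.  537.  -66.  122.]
 [ 190.  322.  538.  -76.  119.]
 [ 190.  326.  538.  -87.  115.]
 [ 191.  314.  535.  -55.  120.]
 [ 191.  319.  535.  -68.  121.]
 [ 191.  323.  535.  -79.  120.]
 [ 191.  328.  535.  -92.  121.]
 [ 191.  332.  536. -103.  110.]
 [ 192.  316.  532.  -60.  122.]
 [ 192.  320.  532.  -71.  120.]
 [ 192.  324.  532.  -81.  120.]
 [ 192.  328.  532.  -92.  119.]
 [ 193.  314.  530.  -55.  122.]
 [ 193.  318.  530.  -66.  121.]
 [ 193.  323.  530.  -79.  120.]
 [ 193.  327.  529.  -89.  120.]
 [ 194.  312.  528.  -50.  116.]
 [ 194.  316.  527.  -60.  121.]
 [ 194.
[... 1363 characters left out ...]
2. -108.  108.]]
green 281 [435.160825   -23.02239988  60.01348815] [623.69813512 178.45592141 155.8876353 ]
((527.7824096679688, 78.04605865478516), (169.08969116210938, 146.93667602539062), 71.36911010742188)
[[ 4.17000e-01 -0.00000e+00  9.09000e-01  2.29186e+02]
 [-9.09000e-01  0.00000e+00  4.17000e-01 -4.99940e+02]
 [-0.00000e+00 -1.00000e+00  0.00000e+00  2.31284e+02]
 [ 0.00000e+00  0.00000e+00  0.00000e+00  1.00000e+00]]
[[ 9.99999906e-01  2.17412804e-04 -3.75534251e-04  3.77829317e-02]
 [-4.23888300e-04  3.04346911e-01 -9.52561168e-01 -1.41377794e+02]
 [-9.28063053e-05  9.52561237e-01  3.04346975e-01  7.93324252e+01]
 [ 0.00000000e+00  0.00000000e+00  0.00000000e+00  1.00000000e+00]]
```

Views agree on geometry: knob about (518,-106), slot corner about (525,-79), lip middle about (441,106), and bracket yaw near -18.6°. Next I'll work out the move to a viewing pose.

```bash
cat >> h.py <<'E'
B=np.array([527.,78.,0]); YAW=-18.6
def bw(p,B=B,yaw=None):
    return B+R.from_euler('z',YAW if yaw is None else yaw,degrees=True).apply(p)
def wb(p): return R.from_euler('z',-YAW,degrees=True).apply(np.asarray(p)-B)
def go(p,az=None):
    """target in bracket coords, tool down; az of tool z in world deg"""
    az=180+YAW if az is None else az
    T=T_tool(); zt=np.array([np.cos(np.radians(az)),np.sin(np.radians(az)),0]); yt=np.array([0,0,-1.]); xt=np.cross(yt,zt)
    D=np.c_[xt,yt,zt]; w=bw(p)
    sh=T[:3,:3].T@(w-T[:3,3]); rv=R.from_matrix(T[:3,:3].T@D).as_rotvec(degrees=True)
    print('tcp in bracket',np.round(wb(T[:3,3]),1),'target world',np.round(w,1),'shift',np.round(sh,1),'rot',np.round(rv,1)); return sh,rv
E
python3 - <<'E'
from h import *
sh,rv=go([-97,0,200])
E
```

```text
tcp in bracket [ -97.9 -642.7  231.3] target world [435.1 108.9 200. ] shift [-467.7   31.3  440.9] rot [  -0.  -136.8   -0. ]
```

Call:
servo_tool(moves=[[-24,0,22,0,-6.8,0],[-48,0,44,0,-13.6,0],[-72,0,66,0,-20.4,0],[-96,0,88,0,-27.2,0],[-120,0,110,0,-34,0],[-144,0,132,0,-40.8,0],[-168,0,154,0,-47.6,0],[-187,0,176,0,-54,0]], grip=1, squeeze=20)

```text
t: 1.17
ee_pos: [311.2, -254.6, 231.4]
ee_rot: [0.704, -0.704, 0.068, -0.068]
force: [0.6, -0.6, -1.1]
grip_width: 0.1
```

Run:
```python
from h import *
sh,rv=go([-97,0,200]); s=telemetry.state(); print(s['t'],s['qpos'],s['grip_width'],s['force'])
```

```text
tcp in bracket [ -98.5 -384.   231.4] target world [435.1 108.9 200. ] shift [ 51.9  31.5 380.5] rot [ -0.  -82.4   0. ]
1.1667 [-9.65007158e-01 -1.59030621e-02  1.85358653e+00  1.54036880e-04
  1.30391734e+00 -7.72196268e-01] 0.056592177153954766 [ 0.61176453 -0.58447554 -1.09106015]
```

Call:
servo_tool(moves=[[4,0,32,0,-6.8,0],[8,0,64,0,-13.6,0],[12,0,96,0,-20.4,0],[17,0,128,0,-27.2,0],[21,0,160,0,-34,0],[25,0,192,0,-40.8,0],[30,0,224,0,-47.6,0],[34,0,254,0,-54,0]])

```text
t: 1.83
ee_pos: [395.1, -12.6, 231.7]
ee_rot: [-0.658, 0.658, 0.259, -0.259]
force: [0.6, 0.4, -0.1]
grip_width: 0.3
```

Run:
```python
from h import *
sh,rv=go([-97,0,200]); s=telemetry.state(); print(s['t'],s['qpos'],s['grip_width'],s['force'])
```

```text
tcp in bracket [ -96.2 -128.   231.7] target world [435.1 108.9 200. ] shift [112.1  31.7  61.7] rot [  0.1 -28.4   0. ]
1.8333 [-3.16135919e-01 -3.01388508e-02  1.86682002e+00  1.34416928e-04
  1.30383551e+00 -1.06614821e+00] 0.3286192397928707 [ 0.64666455  0.36792502 -0.0611264 ]
```

Call:
servo_tool(moves=[[26,0,15,0,-6.8,0],[52,0,29,0,-13.6,0],[78,0,43,0,-20.4,0],[100,0,55,0,-26,0],[112,0,61,0,-28.4,0],[112,0,61,0,-28.4,0]])

```text
t: 2.33
ee_pos: [436.4, 108.7, 231.4]
ee_rot: [0.575, -0.574, -0.413, 0.412]
force: [0.3, -0.1, -0.1]
grip_width: -0.3
```

Run:
```python
from h import *
go([-97,0,200]); T=T_tool()
p,d=cams.grab_frame('wrist'); cv2.imwrite('pics/w1.png',p[:,:,::-1]); np.savez('w1.npz',d=d,T=T)
for t in ['bin_lip','slot_corner','knob','bin']:
    for r in cams.pinpoint('wrist',t)[:2]:
        w=world('wrist',r['location'],d,T); print(t,r['conf'],np.round(r['location']),w, None if w is None else np.round(wb(w),1))
s=telemetry.state(); print(s['t'],s['qpos'])
```

```text
tcp in bracket [-9.570e+01  2.000e-01  2.314e+02] target world [435.1 108.9 200. ] shift [-0.3 31.4  1.3] rot [ 0.  -0.1  0.1]
bin_lip 0.95 [215. 279.] [446.01759028 108.31434563 103.77734267] [-86.4   2.9 103.8]
slot_corner 0.68 [381. 102.] [412.69462467  72.6723719  299.03208643] [-106.6  -41.5  299. ]
knob 0.68 [408.  48.] [409.87955598  64.95806975 307.76958181] [-106.8  -49.7  307.8]Traceback (most recent call last):
  File "<stdin>", line 5, in <module>
ValueError: it knows: belt_clip, bin_lip, bracket, chassis, coil_can, fuse_holder, knob, screwdriver, slot_corner, speaker_frame
```

View pics/w1.png

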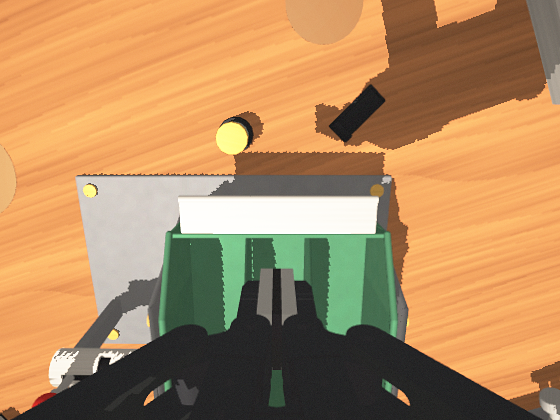

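The wrist view shows the white lip at rows 197–234, columns 180–377, with the green bin below it. The fuse holder at (135,233) and the clip at (112,358) are well in front. I'll measure the lip more precisely.

Run:
```python
from h import *
z=np.load('w1.npz'); d=z['d'];T=z['T']; W=cloud('wrist',d,T)
p=cv2.imread('pics/w1.png')
m=np.zeros(d.shape,bool); m[190:240,170:390]=True
m&=(p.min(2)>180)&(d>0)
P=W[m]; Pb=np.array([wb(q) for q in P]); 
A=np.c_[Pb[:,:2],np.ones(len(Pb))]; c=np.linalg.lstsq(A,Pb[:,2],rcond=None)[0]; print('n',m.sum(),'plane',c, 'tilt',np.arctan(c[0]))
print(Pb.min(0),Pb.max(0),Pb.mean(0)); print(cv2.minAreaRect(Pb[:,:2].astype(np.float32)))
for r,cc in [(237,280),(245,215),(245,280),(240,170),(300,165),(300,395),(185,230),(182,100)]:
    w=world('wrist',[r,cc],d,T); print(r,cc,None if w is None else np.round(wb(w),1))
```

```text
n 7748 plane [-0.83330217  0.20701686 27.0266984 ] tilt -0.6947198861722543
[-100.88547559 -110.22220448    2.4224864 ] [-38.78743438  77.63746011 106.60586532] [-85.53602971  -3.79472536  97.51848569]
((-82.5181884765625, -18.81781768798828), (54.084842681884766, 195.2520751953125), 10.091875076293945)
237 280 [-69.2   4.  104.7]
245 215 [-39.9 -56.1  49.1]
245 280 [-39.5   4.6  48.4]
240 170 [-68.5 -79.5 108.8]
300 165 [-32.  -79.5 134.4]
300 395 [-31.2  87.3 133.6]
185 230 [-87.  -45.3   5.3]
182 100 [ -90.4 -176.7    4.9]
```

Run:
```python
from h import *
z=np.load('w1.npz'); d=z['d'];T=z['T']; W=cloud('wrist',d,T)
p=cv2.imread('pics/w1.png')
m=np.zeros(d.shape,bool); m[190:240,170:390]=True
Wb=((W-B)@R.from_euler('z',-YAW,degrees=True).as_matrix().T)
m&=(p.min(2)>180)&(d>0)&(Wb[...,2]>90)
Pb=Wb[m]
A=np.c_[Pb[:,:2],np.ones(len(Pb))]; c=np.linalg.lstsq(A,Pb[:,2],rcond=None)[0]; print('n',m.sum(),'plane',c, 'tilt',np.arctan(c[0]))
print(np.percentile(Pb,[1,50,99],axis=0)); print(cv2.minAreaRect(Pb[:,:2].astype(np.float32)))
```

```text
n 7266 plane [ 6.16560646e-02 -4.66723416e-04  1.09003026e+02] tilt 0.061578114462157676
[[-100.32986964  -70.77151896  101.65165368]
 [ -86.68799281    2.44569095  103.66240951]
 [ -72.30960892   75.36772794  105.55425261]]
((-86.28477478027344, 2.412017822265625), (150.36965942382812, 29.070070266723633), 89.786865234375)
```

Call:
servo_tool(moves=[[0,35,-2,0,0,0],[0,65,-4,0,0,0],[0,90,-6,0,0,0],[0,108,-6,0,0,0],[0,117,-6,0,0,0],[0,119,-6,0,0,0]])

```text
t: 3.03
ee_pos: [440.2, 103.5, 110.9]
ee_rot: [0.577, -0.575, -0.409, 0.411]
force: [-0.4, 0.1, 1.2]
grip_width: 0.1
```

Call:
servo_tool(moves=[[0,3,0,0,0,0],[0,6,0,0,0,0],[0,9,0,0,0,0],[0,12,0,0,0,0],[0,15,0,0,0,0],[0,18,0,0,0,0],[0,18,0,0,0,0]])

```text
t: 3.62
ee_pos: [442.9, 104.2, 95.3]
ee_rot: [-0.575, 0.576, 0.412, -0.41]
force: [1.2, -0.6, 3.0]
grip_width: -0.6
```

Call:
servo_tool(moves=[[0,3,0,0,0,0],[0,6,0,0,0,0],[0,9,0,0,0,0],[0,12,0,0,0,0],[0,14,0,0,0,0],[0,15,0,0,0,0],[0,15,0,0,0,0]])

```text
t: 4.2
ee_pos: [443.4, 104.4, 80.5]
ee_rot: [-0.575, 0.576, 0.412, -0.41]
force: [0.7, 0.3, 3.2]
grip_width: -0.0
```

Run:
```python
from h import *
go([-88,0,75]); print(telemetry.state()['force'])
```

```text
tcp in bracket [-87.7  -1.7  80.5] target world [443.6 106.1  75. ] shift [1.7 5.5 0.4] rot [ 0.2 -0.4  0.1]
[0.66314571 0.25720218 3.23855682]
```

Call:
servo_tool(moves=[[0,1.5,0,0,0,0],[0,3,0,0,0,0],[0,4.5,0,0,0,0],[0,4.5,0,0,0,0]])

```text
t: 4.53
ee_pos: [443.8, 104.4, 76.6]
ee_rot: [-0.574, 0.577, 0.412, -0.409]
force: [-0.1, -1.4, 10.2]
grip_width: 0.2
```

Call:
servo_tool(moves=[[0,1,0,0,0,0],[0,2,0,0,0,0],[0,2,0,0,0,0]])

```text
t: 4.78
ee_pos: [444.0, 104.4, 76.2]
ee_rot: [-0.574, 0.577, 0.413, -0.409]
force: [-5.5, -1.0, 27.5]
grip_width: -0.1
```

Call:
servo_tool(moves=[[0,-10,0,0,0,0],[0,-45,0,0,0,0],[0,-85,0,0,0,0],[0,-125,0,0,0,0],[0,-160,0,0,0,0],[0,-175,0,0,0,0],[0,-175,0,0,0,0]])

```text
t: 5.37
ee_pos: [443.7, 104.7, 252.4]
ee_rot: [-0.574, 0.577, 0.413, -0.408]
force: [0.2, 0.2, 0.3]
grip_width: 0.0
```

Run:
```python
from h import *
go([75,-190,250]); print(telemetry.state()['force'])
T=T_tool()
p,d=cams.grab_frame('wrist'); cv2.imwrite('pics/w2.png',p[:,:,::-1])
W=cloud('wrist',d,T)
m=np.zeros(d.shape,bool); m[150:260,150:400]=True
Wb=((W-B)@R.from_euler('z',-YAW,degrees=True).as_matrix().T)
m&=(p.min(2)>170)&(d>0)&(Wb[...,2]>60)&(Wb[...,2]<110)
Pb=Wb[m]
A=np.c_[Pb[:,:2],np.ones(len(Pb))]; c=np.linalg.lstsq(A,Pb[:,2],rcond=None)[0]; print('n',m.sum(),'tilt',np.arctan(c[0]),np.percentile(Pb,[1,50,99],axis=0))
```

```text
tcp in bracket [-87.4  -1.3 252.4] target world [ 537.5 -126.   250. ] shift [-187.7    3.3 -163.6] rot [ 0.5 -0.4  0.2]
[0.20009184 0.17791604 0.27468915]
n 5397 tilt 0.38681994736946124 [[-93.7717951  -70.70322387  68.81137983]
 [-80.92824191   2.38808862  74.68082486]
 [-67.88676101  75.36776976  80.4441728 ]]
```

View pics/w2.png

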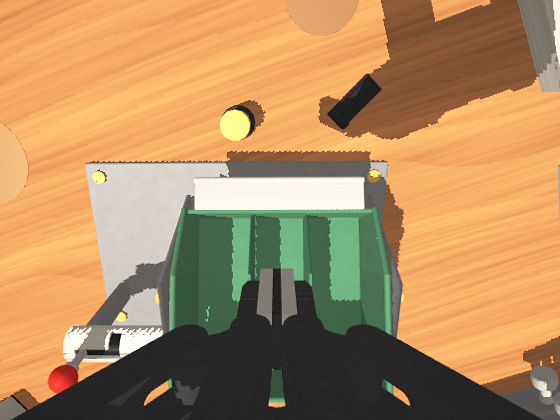

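The bin now sits at about 0.39 rad with the lip at z 75, which is on its stop. The knob shows at (379,63). I'll move over to it next.

Call:
servo_tool(moves=[[-27,0,-23,0,0,0],[-54,0,-46,0,0,0],[-81,0,-70,0,0,0],[-108,0,-94,0,0,0],[-135,0,-118,0,0,0],[-162,0,-142,0,0,0],[-187,0,-163,0,0,0],[-187,0,-163,0,0,0]])

```text
t: 6.08
ee_pos: [535.7, -130.7, 245.0]
ee_rot: [0.577, -0.576, -0.409, 0.41]
force: [-0.8, -0.3, -0.4]
grip_width: 0.1
```

Run:
```python
from h import *
T=T_tool();print(np.round(wb(T[:3,3]),1))
p,d=cams.grab_frame('wrist'); cv2.imwrite('pics/w3.png',p[:,:,::-1]); np.savez('w3.npz',d=d,T=T)
for t in ['slot_corner','knob','bin_lip']:
    for r in cams.pinpoint('wrist',t)[:2]:
        w=world('wrist',r['location'],d,T); print(t,r['conf'],np.round(r['location']),None if w is None else np.round(wb(w),1), np.round(wb(world('wrist',r['location'],d,T,z=151 if t=='knob' else 121)),1))
W=cloud('wrist',d,T); Wb=((W-B)@R.from_euler('z',-YAW,degrees=True).as_matrix().T)
hsv=cv2.cvtColor(p.copy(),cv2.COLOR_RGB2HSV)
red=((hsv[...,0]<8)|(hsv[...,0]>172))&(hsv[...,1]>150)&(d>0)&(abs(Wb[...,2]-150)<20)
Pb=Wb[red]; 
# sphere fit r=11
from scipy.optimize import least_squares
f=least_squares(lambda c:np.linalg.norm(Pb-c,axis=1)-11,Pb.mean(0)-[0,0,6],loss='soft_l1'); print('ball',red.sum(),f.x,f.cost)
```

```text
[  74.8 -195.   245. ]
knob 0.94 [183. 308.] [  49.2 -174.7  159.9] [  51.2 -174.   151. ]
knob 0.73 [209.  31.] [  99.7 -435.9   38.9] [  66.9 -357.6  151. ]
ball 868 [  53.00810486 -173.95035199  149.79330248] 85.68140449220115
```

View pics/w3.png

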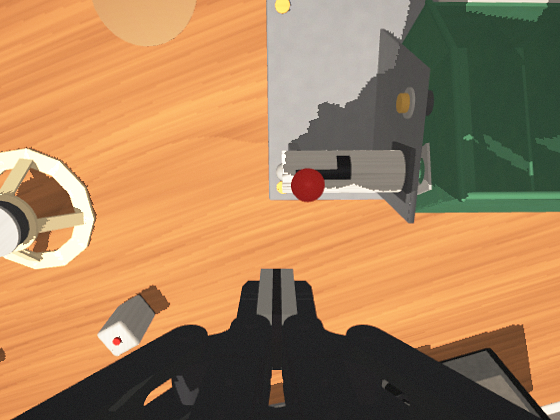

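The knob is at (184,308), with the bolt drawn out and the barrel and slot clear to the right. The ball centre is about (52,-174) in my frame, so I'll shift the origin by about 2.6 mm and go beside it.

Call:
servo_tool(moves=[[-12,10,11,0,0,0],[-24,30,22,0,0,0],[-24,60,22,0,0,0],[-24,88,22,0,0,0],[-24,104,22,0,0,0],[-24,107,22,0,0,0],[-24,107,22,0,0,0]])

```text
t: 6.87
ee_pos: [505.1, -139.2, 139.9]
ee_rot: [0.576, -0.574, -0.411, 0.412]
force: [-0.7, -0.7, 0.3]
grip_width: -0.0
```

```bash
sed -i 's/^B=.*; YAW/B=np.array([530.2,79.8,0]); YAW/' h.py
python3 - <<'E'
from h import *
T=T_tool();print(np.round(wb(T[:3,3]),1)); go([50,-200,138])
p,d=cams.grab_frame('wrist'); cv2.imwrite('pics/w4.png',p[:,:,::-1])
E
```

```text
[  46.1 -215.6  139.9]
tcp in bracket [  46.1 -215.6  139.9] target world [ 513.8 -125.7  138. ] shift [15.6  1.9 -3.8] rot [-0.2 -0.3  0. ]
```

View pics/w4.png

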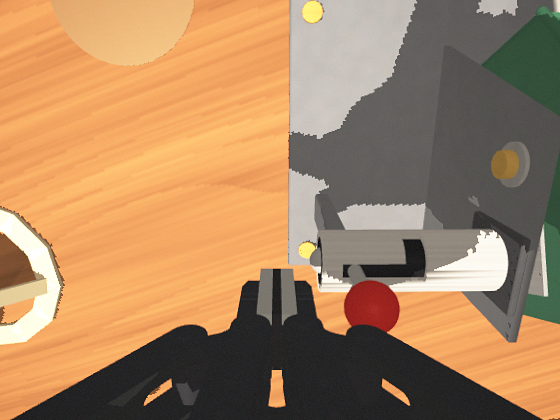

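Fingertips at (280,278), ball at (308,371): they are aligned along the barrel, with about 12 mm of gap. I'll push along +y.

Call:
servo_tool(moves=[[5,0,-3,0,0,0],[9,0,-3,0,0,0],[13,0,-3,0,0,0],[17,0,-3,0,0,0],[21,0,-3,0,0,0],[25,0,-3,0,0,0],[29,0,-3,0,0,0],[32,0,-3,0,0,0]])

```text
t: 7.58
ee_pos: [519.9, -111.5, 141.2]
ee_rot: [-0.575, 0.576, 0.411, -0.411]
force: [-0.6, -2.2, 3.7]
grip_width: -0.2
```

Run:
```python
from h import *
T=T_tool();print(np.round(wb(T[:3,3]),1)); print(telemetry.state()['force'])
p,d=cams.grab_frame('wrist'); cv2.imwrite('pics/w5.png',p[:,:,::-1])
```

```text
[  51.2 -184.6  141.2]
[-0.56249652 -2.20589671  3.69647673]
```

View pics/w5.png

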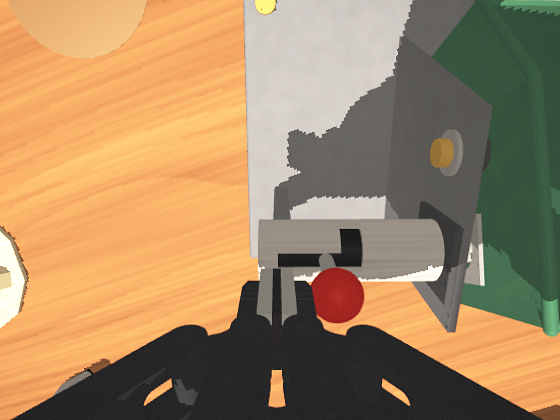

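Call:
servo_tool(moves=[[3,0,0,0,0,0],[6,0,0,0,0,0],[8,0,0,0,0,0],[9.5,0,0,0,0,0],[10.5,0,0,0,0,0],[10.5,0,0,0,0,0]])

```text
t: 8.13
ee_pos: [522.8, -101.5, 140.7]
ee_rot: [0.576, -0.575, -0.411, 0.411]
force: [-0.1, -1.7, 1.4]
grip_width: -0.2
```

Call:
servo_tool(moves=[[1,0,0,0,0,0],[2,0,0,0,0,0],[2,0,0,0,0,0]])

```text
t: 8.38
ee_pos: [523.4, -99.9, 140.8]
ee_rot: [0.576, -0.576, -0.411, 0.411]
force: [-1.3, -2.6, 1.3]
grip_width: 0.1
```

Run:
```python
from h import *
T=T_tool();print(np.round(wb(T[:3,3]),1)); print(telemetry.state()['force'])
p,d=cams.grab_frame('wrist'); cv2.imwrite('pics/w6.png',p[:,:,::-1])
```

```text
[  50.9 -172.5  140.8]
[-1.33575604 -2.57320224  1.3344814 ]
```

View pics/w6.png

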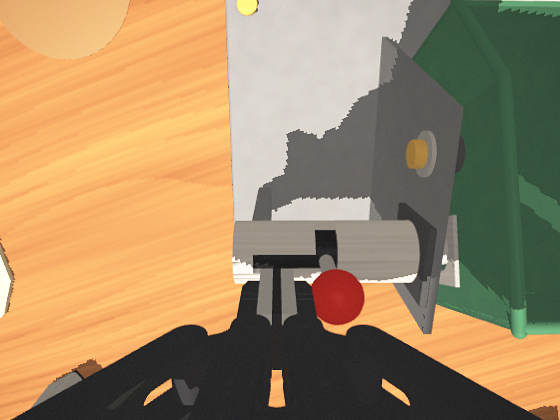

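The pin at column 327 is now in line with the side leg (316–336). The force is still only friction, so I'll press on to the stop.

Call:
servo_tool(moves=[[1,0,0,0,0,0],[2,0,0,0,0,0],[2,0,0,0,0,0]])

```text
t: 8.68
ee_pos: [523.7, -99.3, 140.8]
ee_rot: [-0.575, 0.576, 0.41, -0.412]
force: [-3.0, -7.5, 2.0]
grip_width: 0.0
```

Call:
servo_tool(moves=[[0.7,0,0,0,0,0],[1.5,0,0,0,0,0],[1.5,0,0,0,0,0]])

```text
t: 8.93
ee_pos: [523.8, -98.9, 140.9]
ee_rot: [-0.575, 0.576, 0.409, -0.412]
force: [-5.0, -11.0, 2.0]
grip_width: 0.1
```

Call:
servo_tool(moves=[[-10,0,0,0,0,0],[-20,-5,0,0,0,0],[-20,-35,0,0,0,0],[-15,-50,-15,0,0,0],[0,-50,-36,0,0,0],[22,-50,-36,0,0,0],[22,-50,-36,0,0,0]])

```text
t: 9.52
ee_pos: [567.2, -85.0, 191.1]
ee_rot: [0.576, -0.575, -0.412, 0.41]
force: [-0.6, -0.0, -0.3]
grip_width: 0.0
```

Run:
```python
from h import *
T=T_tool();print(np.round(wb(T[:3,3]),1)); go([84,-147,131])
p,d=cams.grab_frame('wrist'); cv2.imwrite('pics/w7.png',p[:,:,::-1])
for r in cams.pinpoint('wrist','knob')[:2]: print(r, np.round(wb(world('wrist',r['location'],T=T,z=151)),1))
for r in cams.pinpoint('wrist','slot_corner')[:2]: print(r, np.round(wb(world('wrist',r['location'],T=T,z=121)),1))
```

```text
[  87.6 -144.4  191.1]
tcp in bracket [  87.6 -144.4  191.1] target world [562.9 -86.3 131. ] shift [-2.8 60.1  3.6] rot [ 0.  -0.3  0.2]
{'location': [178.6, 268.4], 'conf': 0.61} [  49.8 -147.1  151. ]
{'location': [166.9, 270.4], 'conf': 0.57} [  49.4 -146.5  121. ]
```

View pics/w7.png

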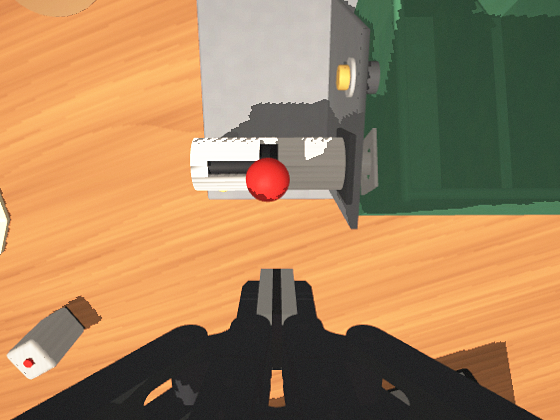

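Bolt home: the ball at (179,268) gives (50,-147), as it should be. I'll lower behind the knob and push it to the front.

Call:
servo_tool(moves=[[-3,25,0,0,0,0],[-3,45,0,0,0,0],[-3,55,2,0,0,0],[-3,58,4,0,0,0],[-3,58,6,0,0,0],[-3,58,6,0,0,0]])

```text
t: 10.17
ee_pos: [559.0, -88.5, 133.5]
ee_rot: [-0.576, 0.576, 0.411, -0.411]
force: [-0.5, -0.0, 0.4]
grip_width: -0.1
```

Call:
servo_tool(moves=[[0,0,4,0,0,0],[0,0,8,0,0,0],[0,0,12,0,0,0],[0,0,16,0,0,0],[0,0,20,0,0,0],[0,0,24,0,0,0],[0,0,28,0,0,0],[0,0,28,0,0,0]])

```text
t: 10.83
ee_pos: [531.7, -78.8, 132.7]
ee_rot: [0.576, -0.575, -0.411, 0.411]
force: [-0.1, -0.8, 0.5]
grip_width: -0.2
```

Run:
```python
from h import *
T=T_tool();print(np.round(wb(T[:3,3]),1)); print(telemetry.state()['force'])
p,d=cams.grab_frame('wrist'); cv2.imwrite('pics/w8.png',p[:,:,::-1])
```

```text
[  52.  -149.8  132.7]
[-0.10629032 -0.77712925  0.52683082]
```

View pics/w8.png

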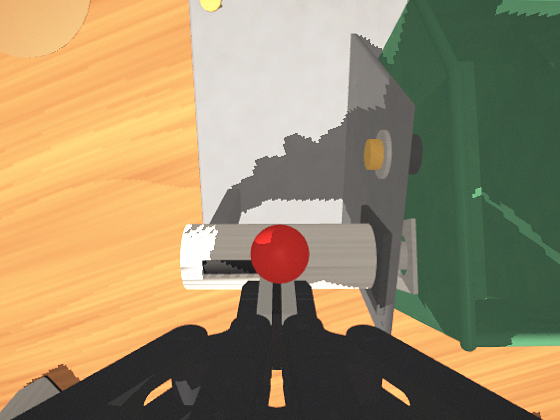

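The ball (253,280) is moving ahead of the fingertips, roughly 0.45 rad so far. I'll continue, lowering slightly.

Call:
servo_tool(moves=[[0,1,4,0,0,0],[0,2,7,0,0,0],[0,4,10,0,0,0],[0,5,13,0,0,0],[0,6,16,0,0,0],[0,6,18,0,0,0],[0,6,18,0,0,0]])

```text
t: 11.47
ee_pos: [515.2, -73.2, 126.6]
ee_rot: [0.576, -0.575, -0.411, 0.411]
force: [1.0, -0.1, 0.4]
grip_width: -0.0
```

Call:
servo_tool(moves=[[0,0,1,0,0,0],[0,0,2,0,0,0],[0,0,2,0,0,0]])

```text
t: 11.72
ee_pos: [514.8, -73.1, 126.8]
ee_rot: [-0.575, 0.576, 0.411, -0.41]
force: [5.5, -1.3, -3.9]
grip_width: 0.0
```

Run:
```python
from h import *
T=T_tool();print(np.round(wb(T[:3,3]),1)); print(telemetry.state()['force'])
p,d=cams.grab_frame('wrist'); cv2.imwrite('pics/w9.png',p[:,:,::-1])
```

```text
[  34.1 -149.8  126.8]
[ 5.52512134 -1.31132519 -3.88706391]
```

View pics/w9.png

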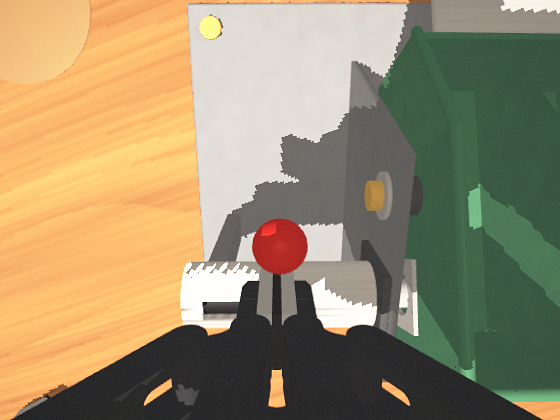

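Call:
servo_tool(moves=[[0,0,1,0,0,0],[0,0,2,0,0,0],[0,0,2,0,0,0]])

```text
t: 12.02
ee_pos: [513.8, -72.9, 126.8]
ee_rot: [-0.574, 0.577, 0.411, -0.41]
force: [7.2, -3.6, -6.7]
grip_width: -0.0
```

Run:
```python
from h import *
T=T_tool();print(np.round(wb(T[:3,3]),1)); print(telemetry.state()['force'])
p,d=cams.grab_frame('wrist'); cv2.imwrite('pics/w10.png',p[:,:,::-1])
W=cloud('wrist',d,T); Wb=((W-B)@R.from_euler('z',-YAW,degrees=True).as_matrix().T)
hsv=cv2.cvtColor(p.copy(),cv2.COLOR_RGB2HSV)
red=((hsv[...,0]<8)|(hsv[...,0]>172))&(hsv[...,1]>150)&(d>0)&(abs(Wb[...,2]-135)<25)
Pb=Wb[red]
from scipy.optimize import least_squares
f=least_squares(lambda c:np.linalg.norm(Pb-c,axis=1)-11,Pb.mean(0)-[0,0,6],loss='soft_l1'); print('ball',red.sum(),f.x)
print('angle',np.arctan2(50-f.x[0],f.x[2]-105))
```

```text
[  33.2 -150.   126.8]
[ 7.22156059 -3.63534637 -6.69762369]
ball 2340 [  12.91034222 -147.54736068  130.19124284]
angle 0.9741678910899088
```

The ball fit gives about 0.97 rad, and the side push is now near its friction angle. I'll back off and press the knob down from above for the last bit instead.

Call:
servo_tool(moves=[[2,0,-6,0,0,0],[2,-15,-8,0,0,0],[2,-30,-4,0,0,0],[2,-30,12,0,0,0],[2,-30,20,0,0,0],[2,-20,20,0,0,0],[2,-18,20,0,0,0],[2,-18,20,0,0,0]])

```text
t: 12.73
ee_pos: [492.8, -63.3, 143.2]
ee_rot: [0.576, -0.575, -0.41, 0.411]
force: [-0.8, -0.7, -0.8]
grip_width: -0.3
```

Run:
```python
from h import *
T=T_tool();print(np.round(wb(T[:3,3]),1)); print(telemetry.state()['force'])
p,d=cams.grab_frame('wrist'); cv2.imwrite('pics/w11.png',p[:,:,::-1])
```

```text
[  10.2 -147.6  143.2]
[-0.75323171 -0.73142202 -0.79712963]
```

View pics/w11.png

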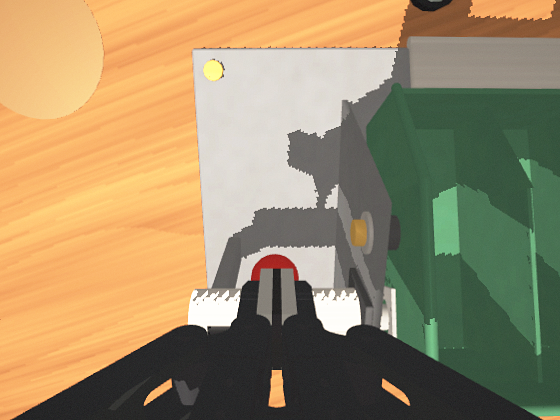

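Fingertips are right over the ball (267,275). I'll press down gently.

Call:
servo_tool(moves=[[0,1.5,0,0,0,0],[0,3,0.5,0,0,0],[0,4.5,1,0,0,0],[0,5.5,2,0,0,0],[0,5.5,2,0,0,0]])

```text
t: 13.2
ee_pos: [491.4, -62.9, 139.1]
ee_rot: [0.576, -0.575, -0.411, 0.411]
force: [-0.5, -0.2, 1.1]
grip_width: 0.0
```

Call:
servo_tool(moves=[[0,1,0,0,0,0],[0,2,0,0,0,0],[0,2,0,0,0,0]])

```text
t: 13.45
ee_pos: [491.5, -62.9, 137.2]
ee_rot: [0.576, -0.575, -0.411, 0.411]
force: [-0.5, 1.1, 2.4]
grip_width: 0.0
```

Call:
servo_tool(moves=[[0,0.7,0,0,0,0],[0,1.5,0,0,0,0],[0,1.5,0,0,0,0]])

```text
t: 13.7
ee_pos: [491.7, -62.9, 136.2]
ee_rot: [0.576, -0.576, -0.411, 0.411]
force: [-4.0, 1.3, 7.9]
grip_width: -0.1
```

Call:
servo_tool(moves=[[0,0.7,0,0,0,0],[0,1.2,0,0,0,0],[0,1.2,0,0,0,0]])

```text
t: 13.95
ee_pos: [491.7, -62.9, 135.8]
ee_rot: [-0.575, 0.576, 0.411, -0.411]
force: [-7.1, 2.5, 14.3]
grip_width: -0.0
```

At the end stop. I'll lift clear and check.

Call:
servo_tool(moves=[[0,-6,0,0,0,0],[0,-30,0,0,0,0],[0,-65,0,0,0,0],[0,-95,-15,0,0,0],[0,-110,-35,0,0,0],[0,-110,-45,0,0,0],[0,-110,-45,0,0,0]])

```text
t: 14.53
ee_pos: [536.8, -78.7, 245.1]
ee_rot: [-0.575, 0.577, 0.411, -0.41]
force: [0.2, 0.4, -0.7]
grip_width: 0.1
```

Run:
```python
from h import *
T=T_tool();print(np.round(wb(T[:3,3]),1)); print(telemetry.state()['force'])
p,d=cams.grab_frame('wrist'); cv2.imwrite('pics/w12.png',p[:,:,::-1])
W=cloud('wrist',d,T); Wb=((W-B)@R.from_euler('z',-YAW,degrees=True).as_matrix().T)
hsv=cv2.cvtColor(p.copy(),cv2.COLOR_RGB2HSV)
red=((hsv[...,0]<8)|(hsv[...,0]>172))&(hsv[...,1]>150)&(d>0)&(abs(Wb[...,2]-135)<25)&(abs(Wb[...,1]+147)<30)
Pb=Wb[red]
from scipy.optimize import least_squares
f=least_squares(lambda c:np.linalg.norm(Pb-c,axis=1)-11,Pb.mean(0)-[0,0,6],loss='soft_l1'); print('ball',red.sum(),f.x)
print('angle',np.arctan2(50-f.x[0],f.x[2]-105))
for n in ['top']:
    p,d=cams.grab_frame(n); cv2.imwrite(f'pics/{n}9.png',p[:,:,::-1])
    W=cloud(n,d); Wb=((W-B)@R.from_euler('z',-YAW,degrees=True).as_matrix().T)
    m=(p.min(2)>150)&(abs(Wb[...,0]+83)<18)&(abs(Wb[...,1])<75)&(Wb[...,2]>50)
    Pb=Wb[m]; print('lip',len(Pb),np.median(Pb,0))
```

```text
[  56.8 -148.2  245.1]
[ 0.20991944  0.40692667 -0.69463047]
ball 776 [   9.57723968 -147.51251257  124.56989504]
angle 1.119924648810902
lip 149 [-89.20639011  15.22939106  75.45443727]
```

View pics/w12.png

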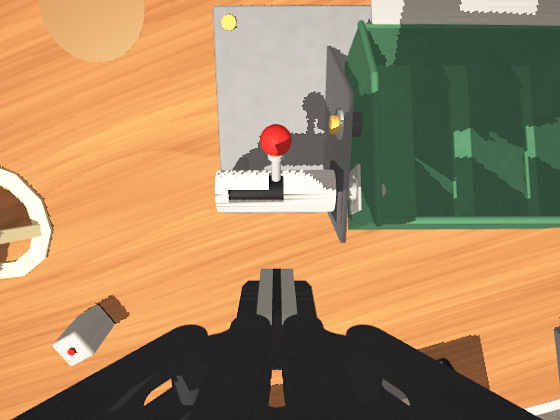

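View pics/top9.png

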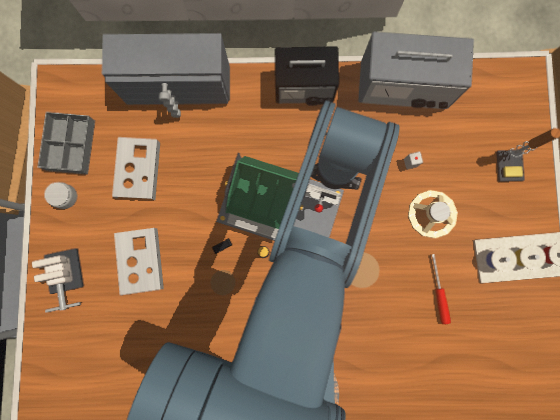

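The knob is at 1.12 rad (full lock is 1.10) with the bolt home. The lip is at z 75.5, the loose parts haven't moved, and the arm is clear.

Run:
```python
from h import *
s=telemetry.state(); print(s['t'],s['force'],abs(s['dq']).max()); print(workorder.hand_in())
```

```text
14.6333 [ 0.53063846  0.50777752 -0.38833891] 0.029502956977971413
the job is handed in; nothing more can be done
None
```

The bin is tipped forward onto its front stop and locked there, and I've handed the job in at about 14.6 s. I pressed the lip down, pushed the bolt home along its slot, then turned the knob over to the front, all with the shut fingertips.

| Step | Target | Last check |
|---|---|---|
| Bin tilt | 0.40 rad | 0.387 rad after pressing; lip at z about 75 mm then and at the end (75.5 mm expected) |
| Bolt (knob position along the barrel) | y = -147 mm | y = -147.5 mm, stopped at about 12 N |
| Handle turn | 1.10 rad | about 1.12 rad, stopped at about 16 N |

- **Side push fell short:** pushing the knob sideways moved it only to about 0.97 rad. I finished it by pressing down on top of the ball.
- **Hardest push:** the highest reading was about 28 N, on the lip once it had met its stop.
- **Loose parts:** compared by eye in the top view before and after, they look unmoved.
- **Clear at the end:** the fingertips were at a height of 245 mm, with under 1 N on the force sensor.
- **Disagreement in the measurements:** the wrist and top cameras differed by 2–4 mm on the bracket's position. I shifted my frame about 3.7 mm to match the knob as the wrist camera saw it.

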